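# Set and lock the index head of a faceting machine

## Task

Turn the index arm (it has a black grip bar) until its pointed nose faces the fixed pointer; only then take the locking pin, the one with the plain thick cylinder head, from the rack and put it through the arm's slot into the locking hole hidden somewhere along it, until it is fully home with its head down on the arm. Let go with the nose still at the pointer, and leave the dop sticks in the rack and everything else on the bench where it is.

Things in the scene. Friction and masses are not known exactly. Their poses are not given: they have to be found in the camera images.
- index_base: Index head: dark grey square casting 190 x 190 x 45 mm, fixed. Origin under its centre on the bench; z up through the turning axis; own +x runs from the axis to the fixed upright pointer (steel post 65 high on a foot reaching 137 mm out). A 50 mm wide channel along +x in its top holds a steel insert with the locking hole.
- hole_line (a point): Middle of the range of the locking hole, on the insert's top, 62 mm from the axis towards the pointer, 45 mm above the bench. The insert is set differently each time: the hole (13 mm diameter, 35 deep, upright) is on the pointer's line (own y = 0), its centre 52 to 72 mm from the axis. It is seen from above only while the arm is not over it; else feel for it through the slot.
- index_arm (a joint): Turn of the flat aluminium arm on the head, rad, counter-clockwise from above. 0 (and 2 pi) = nose faces the pointer; stops at -0.7 and 7.0. Stiff (0.25 N m), stays where left. An 8 mm plate, top face 55 mm above the bench: tail 46 wide to 85 mm behind the axis; front 60 wide to 96 mm, with a radial slot, then a pointed nose.
- grip_bar (a point): Centre of the black grip bar on the axis, 86 mm above the bench: 64 long (along the arm) x 20 wide, from 66 to 106 mm above the bench, alike at both ends. The arm is turned by it.
- slot (a point): Middle of the arm's radial slot, on the arm's top face, 62 mm from the axis: slot 14 wide, from 41.5 to 82.5 mm from the axis, open down to the insert 10 mm below the top face.
- nose_tip (a point): Tip of the arm's pointed nose, on its top face, 115.5 mm from the axis, 55 mm above the bench. Its x axis points outward along the arm.
- pointer_tip (a point): Tip of the fixed pointer, 118.5 mm from the axis, 60 mm above the bench.
- rack: Wooden rack block 60 (own x) x 190 (own y) x 50 high, fixed, origin under its centre. Three upright 13 mm holes, 43 deep, at own y = -60, 0, +60 hold the locking pin and two dop sticks, in any order.
- lock_pin: Locking pin, 86 mm, 0.08 to 0.17 kg, upright in the rack: steel shank 10 diameter x 40 long, tapered foot (6 across), under a plain aluminium cylinder head 26 diameter x 46 tall. Origin at the shank's foot, z up. In the rack the head's underside sits on the rack's top (foot 10 mm above the bench); fully home it sits on the arm, the foot 15 mm above the bench.
- quill_mast: Fixed steel post with a brass block on top, 144 high, 48 across the foot, near the head. Obstacle; origin under its foot.
- cup: clear plastic cup, 80 mm across, 85 tall, mm. Bystander; origin under its centre.
- jar: white lidded jar, 68 across, 60 tall, mm. Bystander; origin under its centre.
- tweezers: steel tweezers lying flat, 120 mm long along own x, 8 high. Bystander; origin under its centre.
- loupe: black loupe lying flat, about 70 x 44 x 22 mm. Bystander; origin under its centre.
- lamp: glass spirit lamp with brass cap, 68 across, 85 tall, mm. Bystander; origin under its centre.
- rinse_bottle: white bottle, 64 across, 170 tall, mm. Bystander; origin under its centre.
- dop_cone: brass dop stick in the rack: slim stem with a cone-shaped top, 86 mm long in all. Origin at the foot of its shank.
- dop_flat: aluminium dop stick in the rack: low flat mushroom head 36 mm across, 58 mm long in all. Origin at the foot of its shank.
There are look-alikes about, which are no part of the job. What is shaped like the lock_pin but pink is not meant.

How it is judged:
On the way:
1. the nose is turned to the pointer, while the pin still stands in the rack (y of nose_tip in the frame of index_base between -0.0045 and 0.0045 m and x of nose_tip in the frame of index_base above 0.09 m and distance of lock_pin from where it was at the start of the episode below 0.01 m), for 0.3 s.
At the end, for the whole second after the job is handed in: The nose tip is within 4.5 mm of the pointer's line, and the pin stands upright (within 0.12 rad) and still in the locking hole, through the slot, its head within 4 mm of resting on the arm (y of nose_tip in the frame of index_base between -0.0045 and 0.0045 m and x of nose_tip in the frame of index_base above 0.09 m and z of lock_pin in the frame of index_base below 0.019 m and x of lock_pin in the frame of index_base between 0.045 and 0.079 m and y of lock_pin in the frame of index_base between -0.006 and 0.006 m and angle between lock_pin's own z axis and vertical below 0.12 rad and linear speed of lock_pin below 0.02 m/s); the robot touches nothing.
It fails at once if a bystander on the bench is moved by more than 25 mm or tipped over (distance of any of cup, jar, tweezers, loupe, lamp, rinse_bottle from where it was at the start of the episode above 0.025 m or angle between any of cup, jar, tweezers, loupe, lamp, rinse_bottle's own z axis and vertical above 0.5 rad).
It fails at once if a dop stick is moved from its place in the rack by more than 15 mm (distance of any of dop_cone, dop_flat from where it was at the start of the episode above 0.015 m).
It also fails if it takes over 64 s, if anything falls off the work surface, if the arm or the gripper's body presses on something with over 40 N, if the wrist force passes 120 N, or if a joint passes its speed limit or range.

## Robot

A 6-joint arm with a two-finger parallel gripper is mounted at the origin on the work surface. World frame = base frame: x ahead of the robot, y to its left, z up, the work surface at z = 0. Lengths are in m, angles in rad, forces in N, time in s.
With the tool pointing down it reaches from about 0.25 to 0.775 m from the base axis. Payload 4 kg.
Tool frame: the origin (TCP) lies at the very end of the fingers, on their centre line; the grasp point (between the pads) lies 19 mm behind it; z points along the fingers, y is the line along which they close (so a half turn about z gives the same grasp; the last joint's range is limited). The gripper opens to 94 mm and grips with 3 to 60 N. Pads are 16 mm wide; open, the fingers measure 119 mm over their backs; the gripper's body (75 mm by 177 mm) begins 78 mm behind the grasp point.
Start: joints at [-1.282, 0.087, 1.371, -0, 1.684, -0.103], TCP at [0.21, -0.508, 0.206] pointing down, gripper open.
Joint ranges: [-3.1, 3.1], [-0.76, 2.03], [0.27, 2.55], [-1.08, 4.22], [0.17, 2.65], [-2.57, 2.57]. Speed limits (rad/s): [2.79, 2.79, 3.14, 3.14, 3.14, 3.14].

## Interface

Orientations are given as [roll, pitch, yaw] about the fixed x, y, z axes, in that order (R = Rz(yaw) Ry(pitch) Rx(roll)).
In Python, from bench import robot, vision gives the robot as it stands.
- The arm moves only by the shell command python3 -m crank 'ROWS'. ROWS is JSON, a list of rows, each a list of 3 entries, a list of its own where there are three numbers: the closure, from 0 (fully open) to 1 (shut), then the shift along the tool's x, y, z in m, then the turn, a rotation vector about the tool's x, y, z in degrees. A call has 1 to 8 rows; each row shifts and turns the commanded pose from where the row before left it, along the tool's axes as they then stand; what a row does not reach is not made up. A row lasts 1/10 s, in which the tool goes at most 50 mm and 8.59 degrees, less where a joint would pass 70% of its speed; a pose out of reach is approached as far as the arm can. A call with a gripper value outside its range is refused whole. The fingers move at their own pace and stop on an object; the grip force is fixed at half the most. Time passes only in rows, so rows that do not move let the fingers close. It gives the time, the measured TCP pose, the force, the opening and the grip force at its end, in the units of the state.
- robot.get_obs(): the state, without advancing time (a new reading comes with each control period).
- vision.snapshot(name): name is "scene" or "top" or "wrist"; returns a dict with "color" (480x640x3 uint8, red, green, blue), "z_map" (480x640 float32, m along the optical axis (not along the pixel's ray), 0 where there is no reading), "fx", "fy", "cx", "cy" (pixels), "R" (3x3) and "t" (3): a world point X has camera coordinates R X + t. Camera axes: x right, y down, z forward; pixel columns grow to the right and rows downward; lengths in m; the calibration is good to about 2 mm. A picture is of the moment at which its call begins.
- robot.close_job(): hands the job in; it is judged then, once.
The state is a dict: "time": time; "joint_positions": joint angles; "qvel": joint speeds; "joint_torque": joint torques, N m; "tool_pos": TCP position; "ee_rot": TCP orientation; "wrist_force": force on the tool from outside, world axes, zero at the start; "wrist_torque": the same for the moment, N m; "width": finger opening in m; "finger_force": force on a finger pad.
Only numpy, scipy, OpenCV 4.12 (cv2) and the standard library are available. Lean on these libraries where they do the work, as an engineer would, in place of code of your own. Each camera call takes 0.05 s, during which the arm holds its last target. There are 200 camera calls.

## Working session

There is one attempt and no reset: what is moved stays moved. The work goes in short steps, Python scripts to look and compute and a shell command to move; the robot and the scene stay as the last step left them, time stands still between calls to the robot, and variables do not carry over. Pictures are saved under pics/ and viewed, at most 10 in all, crops included, and the job is handed in when it is done.

```bash
ls; mkdir -p pics
cat > h.py <<'E'
import numpy as np, cv2
from bench import robot, vision
def snap(n,f):
    s=vision.snapshot(n); np.savez('pics/'+f+'.npz',**{k:np.array(v) for k,v in s.items()})
    cv2.imwrite('pics/'+f+'.png',s['color'][:,:,::-1]); return s
def load(f): return dict(np.load('pics/'+f+'.npz'))
def cast(s,u,v,z):
    d=s['R'].T@np.array([(u-s['cx'])/s['fx'],(v-s['cy'])/s['fy'],1.]); c=-s['R'].T@s['t']
    return c+d*(z-c[2])/d[2]
def cloud(s):
    v,u=np.mgrid[:480,:640]; z=s['z_map']
    P=np.stack([(u-s['cx'])/s['fx']*z,(v-s['cy'])/s['fy']*z,z],-1)
    return (P-s['t'])@s['R']
def proj(s,X):
    p=s['R']@np.array(X)+s['t']; return np.array([s['fx']*p[0]/p[2]+s['cx'],s['fy']*p[1]/p[2]+s['cy']])
E
python3 - <<'E'
from h import *
a=snap('top','top0'); b=snap('scene','scene0')
for s in(a,b): print(-s['R'].T@s['t'], s['R'][2])
print(robot.get_obs())
E
```

```text
pics
[ 0.3748634  -0.08304443  1.02919055] [ 1.87846142e-01 -7.21966827e-04 -9.82198201e-01]
[1.32712903 0.30682972 0.79069924] [-0.69209617 -0.34463374 -0.63421643]
{'time': 0.1, 'joint_positions': array([-1.28210801e+00,  8.78737899e-02,  1.37211042e+00, -3.75772312e-05,
        1.68363481e+00, -1.03122015e-01]), 'qvel': array([ 0.00056503, -0.00091142, -0.00243583, -0.0005674 ,  0.000329  ,
        0.00129973]), 'joint_torque': array([ 2.34555773e-03, -3.41253698e+01, -3.03300726e+01,  7.20361364e-02,
        3.04913137e-02, -1.00506222e-04]), 'tool_pos': array([ 0.20984947, -0.50783667,  0.20442154]), 'ee_rot': array([-3.13957320e+00, -1.71444621e-04,  3.91805970e-01]), 'wrist_force': array([ 0.09988151, -0.1614155 , -0.4880955 ]), 'wrist_torque': array([ 0.0235415 , -0.00597379, -0.07396237]), 'finger_force': 0.0, 'width': 0.09388069169617388}
```

View pics/top0.png

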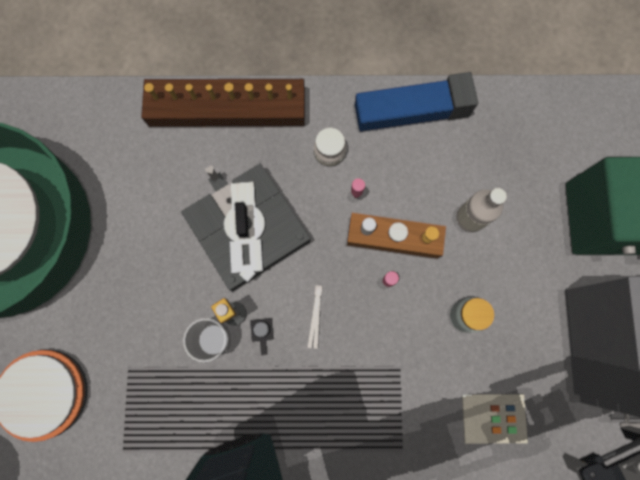

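View pics/scene0.png

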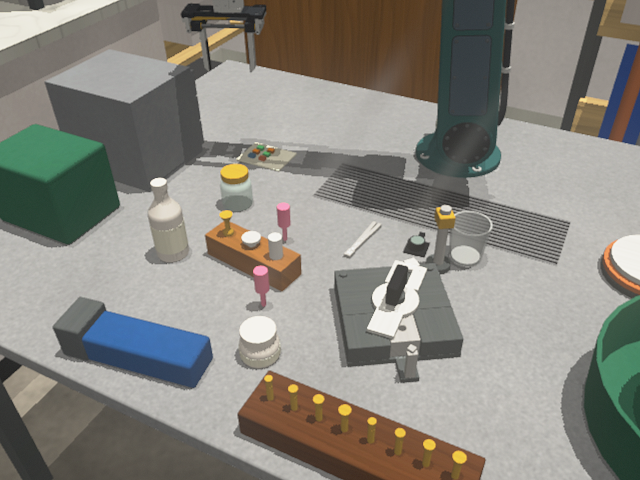

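Top view: index head centre is about (246,226), pointer post (212,172), nose (247,278), grip bar (243,219). The rack runs (350,230)-(445,240), with the lock pin's grey cylinder leftmost at (369,226). The mast is at (222,311), and pink decoys are at (358,187) and (391,279).

Run:
```python
from h import *
s=load('top0'); P=cloud(s)
hsv=cv2.cvtColor(s['color'],cv2.COLOR_RGB2HSV)
def m(u0,u1,v0,v1,z0,z1):
    M=np.zeros((480,640),bool); M[v0:v1,u0:u1]=True
    return M&(P[...,2]>z0)&(P[...,2]<z1)
for n,r in dict(base=(175,320,155,295,.035,.048),bar=(225,260,195,245,.095,.115),arm=(220,275,170,290,.049,.062),pinhead=(355,382,212,240,.085,.105),rack=(340,455,205,265,.042,.056),post=(200,222,160,185,.055,.075),mast=(205,240,295,325,.12,.16)).items():
    q=P[m(*r)]
    if len(q)<4: print(n,len(q));continue
    c,wh,a=cv2.minAreaRect(q[:,:2].astype(np.float32)); print(n,len(q),'rect',np.round(c,4),np.round(wh,4),round(a,1),'mean',q.mean(0).round(4))
I=cv2.resize(s['color'][150:300,170:320],(600,600),interpolation=cv2.INTER_CUBIC); cv2.imwrite('pics/c1.png',I[:,:,::-1])
for p in [(212,172),(247,279),(369,226),(398,232),(432,234),(222,311)]: print(p,P[p[1],p[0]].round(3))
```

```text
base 5585 rect [0.6426 0.0314] [0.2226 0.3022] 33.0 mean [0.5996 0.068  0.0451]
bar 373 rect [0.5984 0.0692] [0.0638 0.0204] 4.5 mean [0.5974 0.0684 0.1058]
arm 2281 rect [0.5895 0.0636] [0.2217 0.1078] 1.7 mean [0.5827 0.0671 0.0552]
pinhead 155 rect [ 0.5878 -0.1739] [0.0248 0.0247] 2.3 mean [ 0.587  -0.1736  0.0952]
rack 2251 rect [ 0.579  -0.2336] [0.1903 0.0611] 81.4 mean [ 0.5764 -0.2328  0.05  ]
post 62 rect [0.7065 0.1388] [0.0197 0.0153] 28.5 mean [0.7061 0.1385 0.0674]
mast 361 rect [0.4249 0.0919] [0.0358 0.0304] 33.5 mean [0.4246 0.0907 0.1335]
(212, 172) [0.702 0.134 0.069]
(247, 279) [0.489 0.061 0.052]
(369, 226) [ 0.585 -0.174  0.095]
(398, 232) [ 0.578 -0.233  0.07 ]
(432, 234) [ 0.568 -0.293  0.098]
(222, 311) [0.423 0.09  0.14 ]
```

View pics/c1.png

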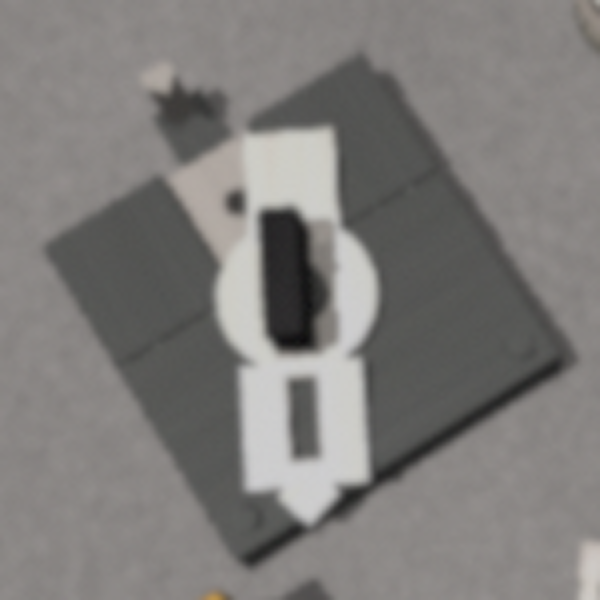

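Crop: the locking hole shows as a dark spot at crop (237,202), which is image (229,200.5), right beside the tail. The arm points about 184° in the world and the pointer about 33°. I'll compute the hole and base angle, and start the approach.

```bash
python3 - <<'E'
from h import *
s=load('top0'); P=cloud(s); ax=np.array([.5984,.0692])
M=(P[...,2]>.04)&(P[...,2]<.049)&(np.hypot(P[...,0]-ax[0],P[...,1]-ax[1])<.15)
q=P[M][:,:2].astype(np.float32)
print(cv2.minAreaRect(q))
h=cast(s,229.2,200.5,.045)[:2]-ax; print(h,np.hypot(*h),np.degrees(np.arctan2(h[1],h[0])))
E
python3 -m crank '[[0,[0.0386,-0.0257,0],[0,0,0]],[0,[0.0386,-0.0257,0],[0,0,0]],[0,[0.0386,-0.0257,0],[0,0,0]],[0,[0.0386,-0.0257,0],[0,0,0]],[0,[0.0386,-0.0257,0],[0,0,0]],[0,[0.0386,-0.0257,0],[0,0,0]],[0,[0.0386,-0.0257,0],[0,0,0]],[0,[0.0386,-0.0257,0],[0,0,0]]]'
python3 -m crank '[[0,[0.0386,-0.0257,0],[0,0,0]],[0,[0.0386,-0.0257,0],[0,0,0]],[0,[0.0386,-0.0257,0],[0,0,0]],[0,[0.0386,-0.0257,0],[0,0,0]],[0,[0.0386,-0.0257,0],[0,0,0]],[0,[0.0386,-0.0257,0],[0,0,0]],[0,[0.0386,-0.0257,0],[0,0,0]],[0,[0,0,0],[0,0,0]]]'
python3 - <<'E'
from h import *
s=snap('wrist','w1'); print(-s['R'].T@s['t']); print(robot.get_obs()['tool_pos'])
for X in [(.5984,.0692,.106),(.652,.104,.045)]: print(proj(s,X))
E
```

```text
((0.610514223575592, 0.07691974192857742), (0.2269153743982315, 0.19032536447048187), 33.00054931640625)
[0.05102307 0.0328889 ] 0.06070447930250573 32.80537448633024
time: 0.9
tool_pos: [0.4174, -0.1985, 0.2051]
ee_rot: [-3.141, 0.0, 0.392]
wrist_force: [0.6, -1.2, 1.1]
width: 0.0939
finger_force: 0.0
time: 1.7
tool_pos: [0.5991, 0.0737, 0.203]
ee_rot: [-3.139, 0.002, 0.398]
wrist_force: [0.5, -0.6, 0.8]
width: 0.0937
finger_force: 0.0
[0.67130123 0.10226969 0.380821  ]
[0.59812429 0.07119775 0.20349003]
[320.33452759 242.0118393 ]
[308.61686185 163.60163634]
```

View pics/w1.png

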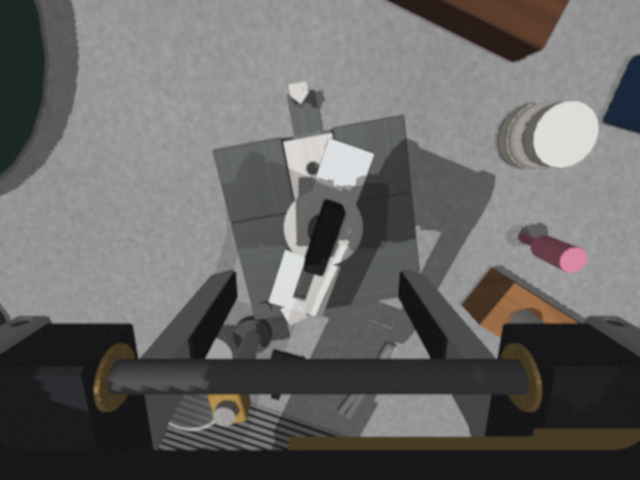

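Wrist view: hole at about (312,168) beside the tail, bar at about (324,236). I'll measure both from here, and rotate the gripper.

```bash
python3 - <<'E'
from h import *
s=load('w1'); P=cloud(s)
g=s['color'].max(2)
M=np.zeros((480,640),bool);M[195:280,295:355]=True
q=P[M&(P[...,2]>.098)&(P[...,2]<.115)]; r=cv2.minAreaRect(q[:,:2].astype(np.float32)); print(r,len(q))
sub=g[155:182,298:328]; print(sub[6:22:2])
_,_,st,ce=cv2.connectedComponentsWithStats((sub<110).astype(np.uint8)); 
ax=np.array(r[0])
for a,c in zip(st,ce):
    u,v=c+[298,155]; h=cast(s,u,v,.045)[:2]; print(a,u,v,h,np.hypot(*(h-ax)),np.degrees(np.arctan2(*(h-ax)[::-1])))
p=cast(s,297,88,.065)[:2];print(p, np.degrees(np.arctan2(*(p-ax)[::-1])))
E
python3 -m crank '[[0,[0,0,0],[0,0,-8.5]],[0,[0,0,0],[0,0,-8.5]],[0,[0,0,0],[0,0,-8.5]],[0,[0,0,0],[0,0,-8.5]],[0,[0,0,0],[0,0,-8.5]],[0,[0,0,0],[0,0,-8.5]],[0,[0,0,0],[0,0,-8.5]],[0,[0,0,0],[0,0,-8.5]]]'
python3 -m crank '[[0,[0,0,0],[0,0,-8.5]],[0,[0,0,0],[0,0,-8.5]],[0,[0,0,0],[0,0,-8.5]],[0,[0,0,0],[0,0,-8.5]],[0,[0,0,0],[0,0,-8.5]],[0,[0,0,0],[0,0,-8.5]],[0,[0,0,0],[0,0,-8.5]],[0,[0,0,0],[0,0,-8.5]]]'
python3 -m crank '[[0,[0,0,0],[0,0,-8.5]],[0,[0,0,0],[0,0,-8.5]],[0,[0,0,0],[0,0,-8.5]],[0,[0,0,0],[0,0,0]]]'
python3 -c "
from bench import robot;print(robot.get_obs())"
```

```text
((0.5999622344970703, 0.06702026724815369), (0.06354639679193497, 0.020178020000457764), 4.549870491027832) 1631
[[218 218 217 216 216 217 216 215 213 208 199 186 171 161 155 154 159 170
  186 201 208 206 197 197 216 224 227 227 226 226]
 [219 219 217 217 217 217 216 211 198 174 145 115  92  80  73  78  87 102
  117 143 169 183 190 210 222 227 227 227 226 227]
 [219 218 218 216 216 217 215 200 166 123  86  69  64  66  64  67  72  83
   88  96 121 155 195 220 227 227 226 227 227 226]
 [218 218 218 217 216 216 212 188 143  93  68  65  66  65  65  67  73  80
   80  91 123 172 215 225 226 227 226 227 226 226]
 [218 218 218 217 217 215 211 189 142  92  67  66  66  64  63  63  64  62
   68 101 152 201 224 226 227 227 227 227 227 227]
 [213 217 218 216 216 215 216 204 173 126  86  69  66  63  60  59  59  62
   81 128 185 220 226 227 227 227 226 227 227 226]
 [187 191 196 201 206 209 213 214 205 181 147 114  95  81  78  79  84  96
  123 169 214 225 227 227 227 227 226 227 227 226]
 [179 178 174 171 175 178 183 186 191 193 187 169 150 138 139 146 149 151
  171 204 223 227 227 227 228 227 227 
[... 822 characters left out ...]
force: 0.0
{'time': 3.75, 'joint_positions': array([ 1.85587973e-02,  2.01771822e-01,  1.24157574e+00, -6.59363413e-04,
        1.69874914e+00, -1.61902522e+00]), 'qvel': array([ 0.0044523 ,  0.00322504, -0.00584467,  0.00364673, -0.00019494,
        0.10898186]), 'joint_torque': array([ 9.64712631e-02, -3.88002777e+01, -3.02593017e+01, -2.24976323e-02,
        6.88449922e-02, -6.80235308e-01]), 'tool_pos': array([0.59720187, 0.06746502, 0.2054996 ]), 'ee_rot': array([-3.14096370e+00, -5.34964669e-04, -3.07488910e+00]), 'wrist_force': array([0.12782262, 0.33723311, 0.34817176]), 'wrist_torque': array([ 0.05820081, -0.14357593, -0.03800033]), 'finger_force': 0.0, 'width': 0.09418984870321225}
```

```bash
python3 -m crank '[[0,[-0.002,0.0005,0.033],[0,0,-0.7]],[0,[0,0,0.04],[0,0,0]],[0,[0,0,0.04],[0,0,0]],[0,[0,0,0.02],[0,0,0]],[0.9,[0,0,0],[0,0,0]],[0.9,[0,0,0],[0,0,0]],[0.9,[0,0,0],[0,0,0]],[0.9,[0,0,0],[0,0,0]]]'
python3 -m crank '[[0.9,[0,0,0],[0,0,0]],[0.9,[0,0,0],[0,0,0]],[0.9,[0,0,0],[0,0,0]]]'
```

```text
time: 4.55
tool_pos: [0.6013, 0.0695, 0.075]
ee_rot: [-3.141, 0.004, -3.061]
wrist_force: [0.0, -0.0, 0.3]
width: 0.0653
finger_force: 0.0
time: 4.85
tool_pos: [0.6001, 0.0697, 0.0728]
ee_rot: [-3.141, 0.001, -3.061]
wrist_force: [0.9, -0.8, -0.8]
width: 0.0418
finger_force: 0.0
```

```bash
python3 -m crank '[[0.9,[0,0,0],[0,0,0]],[0.9,[0,0,0],[0,0,0]],[0.9,[0,0,0],[0,0,0]],[0.9,[0,0,0],[0,0,0]],[0.9,[0,0,0],[0,0,0]]]'
python3 -m crank '[[0.9,[0,0,0],[0,0,3]],[0.9,[0,0,0],[0,0,6]],[0.9,[0,0,0],[0,0,6]],[0.9,[0,0,0],[0,0,6]],[0.9,[0,0,0],[0,0,6]],[0.9,[0,0,0],[0,0,6]],[0.9,[0,0,0],[0,0,6]],[0.9,[0,0,0],[0,0,6]]]'
```

```text
time: 5.35
tool_pos: [0.5999, 0.0686, 0.0724]
ee_rot: [-3.14, -0.0, -3.061]
wrist_force: [-0.5, -4.9, -0.9]
width: 0.0198
finger_force: 30.0
time: 6.15
tool_pos: [0.5997, 0.0677, 0.0723]
ee_rot: [-3.138, 0.002, 2.433]
wrist_force: [0.1, -6.9, 0.7]
width: 0.0201
finger_force: 30.1
```

```bash
python3 -m crank '[[0.9,[0,0,0],[0,0,6]],[0.9,[0,0,0],[0,0,6]],[0.9,[0,0,0],[0,0,6]],[0.9,[0,0,0],[0,0,6]],[0.9,[0,0,0],[0,0,6]],[0.9,[0,0,0],[0,0,6]],[0.9,[0,0,0],[0,0,6]],[0.9,[0,0,0],[0,0,6]]]'
python3 -m crank '[[0.9,[0,0,0],[0,0,6]],[0.9,[0,0,0],[0,0,6]],[0.9,[0,0,0],[0,0,6]],[0.9,[0,0,0],[0,0,6]],[0.9,[0,0,0],[0,0,6]],[0.9,[0,0,0],[0,0,6]],[0.9,[0,0,0],[0,0,6]],[0.9,[0,0,0],[0,0,6]]]'
python3 -m crank '[[0.9,[0,0,0],[0,0,6]],[0.9,[0,0,0],[0,0,3.5]],[0.9,[0,0,0],[0,0,0]],[0.9,[0,0,0],[0,0,0]]]'
```

```text
time: 6.95
tool_pos: [0.5988, 0.0673, 0.0724]
ee_rot: [-3.139, 0.004, 1.595]
wrist_force: [-4.5, -7.9, 2.0]
width: 0.0201
finger_force: 30.1
time: 7.75
tool_pos: [0.5979, 0.0677, 0.0724]
ee_rot: [-3.141, 0.006, 0.758]
wrist_force: [-5.5, -7.2, 2.9]
width: 0.0199
finger_force: 30.0
time: 8.15
tool_pos: [0.5978, 0.0678, 0.0723]
ee_rot: [-3.141, 0.006, 0.595]
wrist_force: [-6.0, -6.5, 3.4]
width: 0.0199
finger_force: 30.0
```

```bash
python3 -m crank '[[0.9,[0,0,0],[0,0,1.1]],[0.9,[0,0,0],[0,0,0]],[0.9,[0,0,0],[0,0,0]],[0.4,[0,0,0],[0,0,0]],[0.4,[0,0,0],[0,0,0]],[0.4,[0,0,0],[0,0,0]],[0.4,[0,0,0],[0,0,0]]]'
python3 -m crank '[[0.4,[0,0,-0.02],[0,0,0]],[0.4,[0,0,-0.05],[0,0,0]],[0.4,[0,0,-0.05],[0,0,0]],[0.4,[0,0,0],[0,0,0]]]'
python3 - <<'E'
from h import *
s=snap('wrist','w2'); P=cloud(s)
x,y,z=P[...,0],P[...,1],P[...,2]
M=(z>.098)&(z<.115)&(np.hypot(x-.599,y-.068)<.05)
r=cv2.minAreaRect(P[M][:,:2].astype(np.float32)); print(r)
ax=np.array(r[0]); 
# slot seen dark in arm plate, hole in it, post
for X in [(.599,.068,.106)]+[(.599+.84*d,.068+.545*d,h) for d,h in((.062,.055),(.1155,.055),(.1185,.06))]: print(proj(s,X))
I=s['color'][40:280,200:440]; cv2.imwrite('pics/c2.png',cv2.resize(I,(600,600),interpolation=cv2.INTER_CUBIC)[:,:,::-1])
E
```

```text
time: 8.85
tool_pos: [0.6, 0.0702, 0.0725]
ee_rot: [-3.141, -0.001, 0.577]
wrist_force: [-0.3, -0.9, 0.1]
width: 0.0485
finger_force: 0.0
time: 9.25
tool_pos: [0.6042, 0.0702, 0.2025]
ee_rot: [3.133, -0.015, 0.577]
wrist_force: [-0.1, 0.0, 0.9]
width: 0.0564
finger_force: 0.0
((0.6001234650611877, 0.06743263453245163), (0.0631166398525238, 0.019887419417500496), 33.513946533203125)
[313.4523233  247.07776814]
[313.46192378 170.5135613 ]
[313.41266279 111.44672001]
[313.40233848 107.28244391]
```

View pics/c2.png

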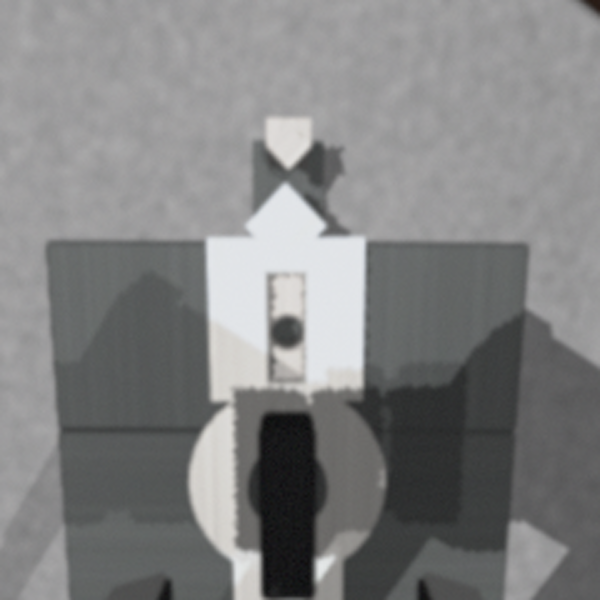

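Crop: nose tip (287,183) lies under the pointer tip (289,168), so it is aligned to about 1 mm. The hole shows in the slot at (287,331), close to the slot's middle. Next I measure the hole against the slot and refine the pin position.

Run:
```python
from h import *
s=load('w2'); ax=np.array([.6001,.0674])
f=lambda u,v:(200+(u+.5)/2.5-.5,40+(v+.5)/2.5-.5)
for n,(u,v),z in [('hole',(287,331),.045),('slotout',(286,272),.055),('slotin',(286,382),.045),('nose',(287,182),.055),('ptr',(289,169),.06)]:
    p=cast(s,*f(u,v),z)[:2]; d=p-ax; print(n,p,np.hypot(*d),np.degrees(np.arctan2(d[1],d[0])))
g=s['color'].max(2)[130:210,305:325]
a=snap('scene','sc1'); P=cloud(a)
M=(P[...,2]>.091)&(P[...,2]<.102)&(np.hypot(P[...,0]-.588,P[...,1]+.174)<.03)
print(cv2.minEnclosingCircle(P[M][:,:2].astype(np.float32)),M.sum()); q=load('top0');P=cloud(q)
M=(P[...,2]>.091)&(P[...,2]<.102)&(np.hypot(P[...,0]-.588,P[...,1]+.174)<.03)
print(cv2.minEnclosingCircle(P[M][:,:2].astype(np.float32)),M.sum()); o=robot.get_obs(); print(o['tool_pos'],o['ee_rot'],o['joint_positions'])
```

```text
hole [0.64987895 0.09979552] 0.05939202989477888 33.05558004314735
slotout [0.66862301 0.11242946] 0.08199423856960383 33.3106606830852
slotin [0.63266062 0.08910753] 0.03913324205333444 33.690621846168945
nose [0.69580132 0.12960806] 0.11414282721114878 33.02479367316441
ptr [0.69946936 0.13113337] 0.11805173901019157 32.675239335000455
((0.5880644917488098, -0.17576225101947784), 0.01524586882442236) 126
((0.5880299210548401, -0.17380256950855255), 0.013143815100193024) 141
[0.60103559 0.06997647 0.19480936] [ 3.13922502 -0.00422878  0.57712296] [2.21029631e-02 2.08663951e-01 1.25448796e+00 2.17312509e-04
 1.67359910e+00 1.01580416e+00]
```

```bash
python3 -m crank '[[0.4,[-0.0241,0.033,0],[0,0,0]],[0.4,[-0.0241,0.033,0],[0,0,0]],[0.4,[-0.0241,0.033,0],[0,0,0]],[0.4,[-0.0241,0.033,0],[0,0,0]],[0.4,[-0.0241,0.033,0],[0,0,0]],[0.4,[-0.0241,0.033,0],[0,0,0]],[0.4,[0,0,0],[0,0,0]],[0.4,[0,0,0],[0,0,0]]]'
python3 - <<'E'
from h import *
s=snap('wrist','w3');P=cloud(s)
M=(P[...,2]>.09)&(P[...,2]<.103)&(np.hypot(P[...,0]-.588,P[...,1]+.174)<.03)
print(cv2.minEnclosingCircle(P[M][:,:2].astype(np.float32)),M.sum(),P[M].mean(0)); o=robot.get_obs(); print(o['tool_pos'],o['ee_rot'])
E
```

```text
time: 10.15
tool_pos: [0.5857, -0.1754, 0.1899]
ee_rot: [-3.137, 0.002, 0.575]
wrist_force: [0.0, 0.3, 1.0]
width: 0.0562
finger_force: 0.0
((0.5883470177650452, -0.17664334177970886), 0.013004016131162643) 689 [ 0.58896103 -0.17632237  0.09444026]
[ 0.58601281 -0.17437431  0.19045143] [-3.13816809e+00  1.39214476e-03  5.76714256e-01]
```

View pics/w3.png

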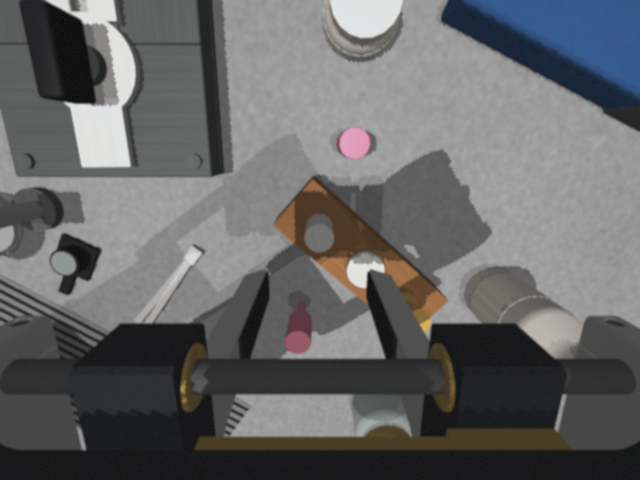

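Wrist view: lock pin head (grey cylinder) at (319,232) between the fingers, and the mushroom dop at (365,268) is clear of them.

```bash
python3 -m crank '[[0.4,[0.0014,0.0019,0.04],[0,0,0]],[0.4,[0,0,0.04],[0,0,0]],[0.4,[0,0,0.03],[0,0,0]],[0.4,[0,0,0.021],[0,0,0]],[0.4,[0,0,0],[0,0,0]],[0.9,[0,0,0],[0,0,0]],[0.9,[0,0,0],[0,0,0]],[0.9,[0,0,0],[0,0,0]]]'
python3 -m crank '[[0.9,[0,0,0],[0,0,0]],[0.9,[0,0,0],[0,0,0]],[0.9,[0,0,0],[0,0,0]]]'
```

```text
time: 11.0
tool_pos: [0.5902, -0.1761, 0.0637]
ee_rot: [3.138, -0.002, 0.577]
wrist_force: [-0.3, -0.2, 0.7]
width: 0.036
finger_force: 0.0
time: 11.3
tool_pos: [0.5895, -0.1759, 0.063]
ee_rot: [3.14, -0.002, 0.577]
wrist_force: [-0.9, 2.2, 5.6]
width: 0.0253
finger_force: 30.0
```

```bash
python3 -m crank '[[0.9,[0,0,-0.02],[0,0,0]],[0.9,[0,0,-0.05],[0,0,0]],[0.9,[0,0,-0.05],[0,0,0]],[0.9,[0,0,0],[0,0,0]],[0.9,[0,0,0],[0,0,0]],[0.9,[0,0,0],[0,0,0]]]'
python3 - <<'E'
from h import *
s=snap('wrist','w4');P=cloud(s);o=robot.get_obs();t=o['tool_pos'];print(t,o['ee_rot'],o['width'],o['finger_force'],o['wrist_force'])
M=(abs(P[...,2]-t[2]-.033)<.006)&(np.hypot(P[...,0]-t[0],P[...,1]-t[1])<.018)
c=cv2.minEnclosingCircle(P[M][:,:2].astype(np.float32)); print(c,M.sum(),P[M].mean(0))
g=np.array([.6497,.1002]);y=o['ee_rot'][2]
R=np.array([[np.cos(y),np.sin(y)],[np.sin(y),-np.cos(y)]])
print('tcp->hole in tool',R@(g-t[:2]),'head offset',R@(np.array(c[0])-t[:2]))
E
```

```text
time: 11.9
tool_pos: [0.5878, -0.1758, 0.179]
ee_rot: [-3.138, 0.003, 0.577]
wrist_force: [-0.7, -0.1, -2.3]
width: 0.0253
finger_force: 30.0
[ 0.58756144 -0.17564763  0.17837376] [-3.13748545  0.00320609  0.57662456] 0.025591029227687384 29.998654425144196 [-0.00333271 -0.20924005 -0.77340582]
((0.5889053344726562, -0.17491793632507324), 0.01732596755027771) 2320 [ 0.5888787  -0.17636583  0.21040565]
tcp->hole in tool [ 0.20248265 -0.19736741] head offset [0.00152443 0.00012098]
```

```bash
python3 -m crank '[[0.9,[0.0253,-0.0247,0],[0,0,0]],[0.9,[0.0253,-0.0247,0],[0,0,0]],[0.9,[0.0253,-0.0247,0],[0,0,0]],[0.9,[0.0253,-0.0247,0],[0,0,0]],[0.9,[0.0253,-0.0247,0],[0,0,0]],[0.9,[0.0253,-0.0247,0],[0,0,0]],[0.9,[0.0253,-0.0247,0],[0,0,0]],[0.9,[0.0253,-0.0247,0],[0,0,0]]]'
python3 -m crank '[[0.9,[0,0,0.04],[0,0,0]],[0.9,[0,0,0.02],[0,0,0]],[0.9,[0,0,0],[0,0,0]],[0.9,[0,0,0],[0,0,0]],[0.9,[0,0,0],[0,0,0]]]'
python3 - <<'E'
from h import *
o=robot.get_obs();t=o['tool_pos'];print(t,o['ee_rot'],o['wrist_force'])
g=np.array([.6497,.1002]);y=o['ee_rot'][2]
R=np.array([[np.cos(y),np.sin(y)],[np.sin(y),-np.cos(y)]]); print('tcp->hole in tool',R@(g-t[:2]))
s=snap('scene','sc2'); u,v=proj(s,(.65,.1,.07)).astype(int)
cv2.imwrite('pics/c3.png',cv2.resize(s['color'][v-75:v+75,u-75:u+75],(600,600),interpolation=cv2.INTER_CUBIC)[:,:,::-1])
E
```

```text
time: 12.75
tool_pos: [0.6498, 0.1013, 0.1783]
ee_rot: [-3.139, 0.005, 0.577]
wrist_force: [1.6, 0.5, -1.5]
width: 0.0257
finger_force: 30.0
time: 13.25
tool_pos: [0.6515, 0.0997, 0.1227]
ee_rot: [3.141, -0.002, 0.576]
wrist_force: [0.6, -0.5, -0.9]
width: 0.0254
finger_force: 30.0
[0.65148069 0.09974451 0.12267295] [ 3.14055226e+00 -1.59705708e-03  5.76316643e-01] [ 0.58937327 -0.47149752 -0.94999502]
tcp->hole in tool [-0.00124485 -0.00135229]
```

View pics/c3.png

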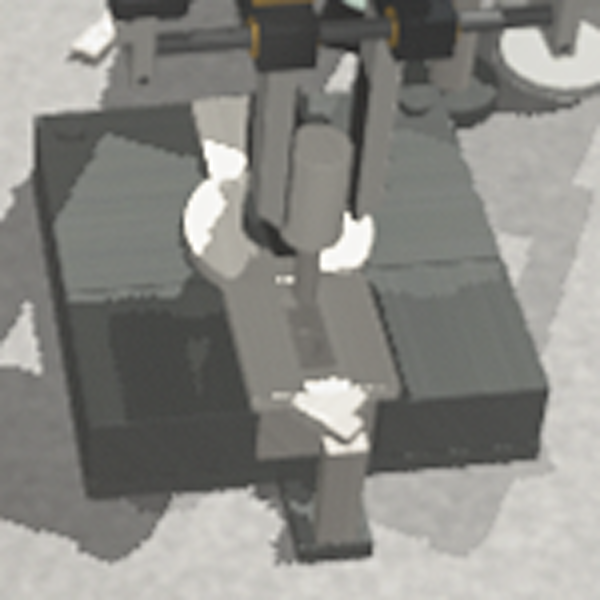

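Scene crop: the pin hangs upright above the slot, foot at (307,305). The nose is still at the pointer, (345,430). Lowering with a small correction.

```bash
python3 -m crank '[[0.9,[-0.0012,-0.0013,0.006],[0,0,0]],[0.9,[0,0,0.008],[0,0,0]],[0.9,[0,0,0.008],[0,0,0]],[0.9,[0,0,0.006],[0,0,0]],[0.9,[0,0,0],[0,0,0]]]'
```

```text
time: 13.8
tool_pos: [0.6486, 0.1007, 0.0917]
ee_rot: [-3.14, 0.001, 0.577]
wrist_force: [1.7, 0.2, -2.1]
width: 0.0252
finger_force: 30.0
```

```bash
python3 -m crank '[[0.9,[0,0,0.006],[0,0,0]],[0.9,[0,0,0.006],[0,0,0]],[0.9,[0,0,0.006],[0,0,0]],[0.9,[0,0,0.003],[0,0,0]],[0.9,[0,0,0],[0,0,0]],[0.9,[0,0,0],[0,0,0]]]'
```

```text
time: 14.4
tool_pos: [0.6491, 0.1006, 0.0723]
ee_rot: [-3.141, 0.0, 0.577]
wrist_force: [0.9, -0.2, -1.6]
width: 0.0251
finger_force: 30.0
```

```bash
python3 -m crank '[[0.9,[0,0,0.002],[0,0,0]],[0.9,[0,0,0.002],[0,0,0]],[0.9,[0,0,0.001],[0,0,0]],[0.9,[0,0,0],[0,0,0]]]'
```

```text
time: 14.8
tool_pos: [0.6492, 0.1005, 0.0681]
ee_rot: [3.141, -0.001, 0.577]
wrist_force: [-0.4, 1.0, 1.3]
width: 0.0252
finger_force: 30.0
```

Seated: the force has begun to rise at TCP 0.068, as predicted. Releasing, rising and checking.

```bash
python3 -m crank '[[0.5,[0,0,0],[0,0,0]],[0.5,[0,0,0],[0,0,0]],[0.5,[0,0,0],[0,0,0]],[0.5,[0,0,0],[0,0,0]],[0.5,[0,0,-0.02],[0,0,0]],[0.5,[0,0,-0.05],[0,0,0]],[0.5,[0,0,-0.05],[0,0,0]],[0.5,[0,0,0],[0,0,0]]]'
python3 -m crank '[[0.5,[0,0,0],[0,0,0]],[0.5,[0,0,0],[0,0,0]],[0.5,[0,0,0],[0,0,0]]]'
python3 - <<'E'
from h import *
s=snap('wrist','w5');P=cloud(s)
M=(P[...,2]>.09)&(P[...,2]<.11)&(np.hypot(P[...,0]-.65,P[...,1]-.1)<.018)
print(P[M].mean(0),np.percentile(P[M][:,2],[5,50,95]))
cv2.imwrite('pics/w5v.png',s['color'][:,:,::-1])
E
```

```text
time: 15.6
tool_pos: [0.6531, 0.1007, 0.1981]
ee_rot: [3.133, -0.015, 0.577]
wrist_force: [0.4, 1.0, 0.6]
width: 0.0468
finger_force: 0.0
time: 15.9
tool_pos: [0.6479, 0.1003, 0.1846]
ee_rot: [-3.139, 0.004, 0.577]
wrist_force: [0.3, -1.0, -0.6]
width: 0.0468
finger_force: 0.0
[0.64983197 0.09902091 0.09905694] [0.09494699 0.09946637 0.10067176]
```

View pics/w5v.png

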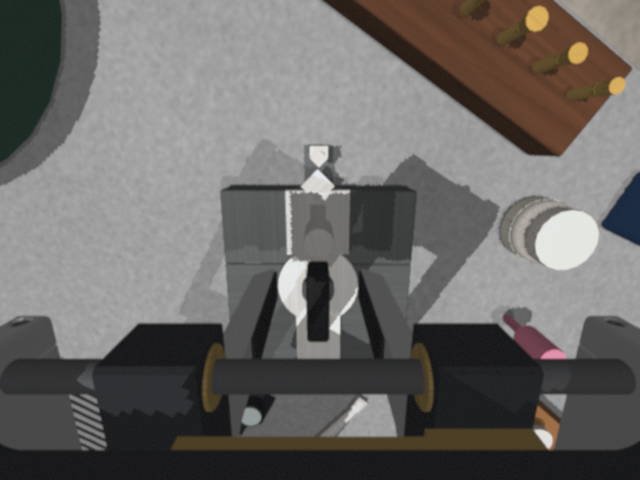

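Wrist view: the pin head is at (319,242) with its top at about 0.100, where 0.101 is fully home. The nose tip (318,170) meets the pointer tip (318,165), and the gripper is clear.

```bash
python3 -c "
from bench import robot;print(robot.close_job())"
```

```text
the job is handed in; nothing more can be done
None
```

I turned the nose to the pointer first, then put the locking pin through the slot fully home and released it; the job is handed in at about 16 s with no verdict returned, and the last check showed the nose about 1 mm or less off the pointer and the pin head down on the arm.

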